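# Load the engraver's magnetic bed

## Robot

A 6-joint arm with a two-finger parallel gripper is mounted at the origin on the work surface. World frame = base frame: x ahead of the robot, y to its left, z up, the work surface at z = 0. Lengths are in mm, angles in rad, forces in N, time in s.
With the tool pointing down it reaches from about 325 to 1000 mm from the base axis. Payload 5.1 kg.
Tool frame: the origin (TCP) lies on the centre line of the jaws, within the pads' length; the fingertips stand 25 mm ahead of it and the grasp point (between the pads) lies 6 mm ahead of it; z points along the fingers, y is the line along which they close (so a half turn about z gives the same grasp; the last joint's range is limited). The gripper opens to 85 mm and grips with 20 to 120 N. Pads are 22 mm wide; open, the fingers measure 114 mm over their backs; the gripper's body (76 mm by 85 mm) begins 54 mm behind the grasp point. The pads swing forward as they close: fully open they stand 13 mm farther back than shut.
Start: joints at [-1.429, 0.124, 1.65, -0, 1.367, -0.083], TCP at [144.86, -633.641, 256.322] pointing down, gripper open.
Joint ranges: [-2.61, 2.61], [-1.02, 2.33], [0.03, 2.71], [-1.35, 4.49], [0.32, 2.68], [-2.91, 2.91]. Speed limits (rad/s): [2.57, 2.57, 3.14, 3.14, 3.14, 3.14].

## Interface

Orientations are given as a unit quaternion [x, y, z, w].
In Python, from plant import ctrl gives the robot as it stands. The module is installed in compiled form; this text tells all that it offers.
- The arm moves only by the tool drive_tool, never from a script. Its argument "increments" is a list of rows, each a list of 7 numbers: the opening, from -1 (shut) to 1 (fully open), then the shift along the tool's x, y, z each as a share of 7.5 cm, from -1 to 1, then the turn, a rotation vector about the tool's x, y, z each as a share of 180 degrees, from -1 to 1. A call has 1 to 12 rows; each row shifts and turns the commanded pose from where the row before left it, along the tool's axes as they then stand; what a row does not reach is not made up. A row lasts 1/8 s, in which the tool goes at most 62.5 mm and 10.7 degrees, less where a joint would pass 70% of its speed; a pose out of reach is approached as far as the arm can. A call with a number of a shift or a turn outside -1 to 1 is refused whole. A call with a gripper value outside its range is refused whole. The fingers move at their own pace and stop on an object; "force" is the grip in N (left out, the last holds). Time passes only in rows, so rows that do not move let the fingers close. It gives the time, the measured TCP pose, the force, the opening and the grip force at its end, in the units of the state.
- ctrl.get_state(): the state, without advancing time (a new reading comes with each control period).
- ctrl.get_image(name): name is "scene" or "side" or "wrist"; returns a dict with "color" (384x512x3 uint8, red, green, blue), "mtx" (3x3 intrinsics, pixels), "k1" (the pictures are not rectified: a ray, as slopes to the right and down, at radius r is drawn at 1 + k1 r^2 times it, then the intrinsics apply), "rvec" (rotation vector, rad) and "tvec" (3), from world to camera coordinates, as OpenCV has them; the wrist camera has in their place "mount" (4x4, takes a point from camera to tool coordinates, whose origin is the TCP and whose axes are the flange's). Camera axes: x right, y down, z forward; pixel columns grow to the right and rows downward; lengths in mm; the calibration is good to about 2 mm. A picture is of the moment at which its call begins: read the wrist's pose just before it. There is no depth.
- ctrl.hand_in(): hands the job in; it is judged then, once.
The state is a dict: "clock": time; "joint_pos": joint angles; "joint_vel": joint speeds; "joint_torque": joint torques, N m; "position": TCP position; "ee_rot": TCP orientation; "contact_force": force on the tool from outside, world axes, zero at the start; "ft_torque": the same for the moment, N m; "finger_gap": finger opening in mm; "grip_force": force on a finger pad.
Only numpy, scipy, OpenCV 4.12 (cv2) and the standard library are available. Lean on these libraries where they do the work, as an engineer would, in place of code of your own. Each camera call takes 0.05 s, during which the arm holds its last target. There are 200 camera calls.

## Task

Turn the dial of the magnetic bed to its one-dot mark (released), then lift the engraved block off the bed and lay it flat, engraving up, well on the felt board. Then, with the dial still at one dot, set every blank block squarely in a marked bay of its own on the bed, centred with its steel disc down on the magnet; any blank that shows its disc must be turned over. Finally turn the dial to the three-dot mark (full hold), and leave the ink jar, graver and brush cup where they stand.

Things in the scene. Friction and masses are not known exactly. Their poses are not given: they have to be found in the camera images.
- blank1: plain brown wooden blank, 56 (x) by 44 (y) by 24 mm (z), 45 g. Origin: centre of its underside, which has a flush round steel disc 29 mm across; z points from there to the plain upper face. May start either way up: z up = disc down, right way up; z down = disc showing, upside down (origin then on top). Three or four blanks are present
- blank2: plain brown wooden blank, 56 (x) by 44 (y) by 24 mm (z), 45 g. Origin: centre of its underside, which has a flush round steel disc 29 mm across; z points from there to the plain upper face. May start either way up: z up = disc down, right way up; z down = disc showing, upside down (origin then on top). Three or four blanks are present
- blank3: plain brown wooden blank, 56 (x) by 44 (y) by 24 mm (z), 45 g. Origin: centre of its underside, which has a flush round steel disc 29 mm across; z points from there to the plain upper face. May start either way up: z up = disc down, right way up; z down = disc showing, upside down (origin then on top). Three or four blanks are present
- blank4: plain brown wooden blank, 56 (x) by 44 (y) by 24 mm (z), 45 g. Origin: centre of its underside, which has a flush round steel disc 29 mm across; z points from there to the plain upper face. May start either way up: z up = disc down, right way up; z down = disc showing, upside down (origin then on top). Three or four blanks are present
- engraved: the finished block, on the bed at the start: darker wood, 56 (x) by 44 (y) by 24 mm (z), pale engraved oval in a frame on its upper face. Origin: centre of its underside; z axis up towards the engraving
- board: felt board lying on the table, fixed: grey felt on a dark wooden edge, 110 (x) by 100 (y) by 6 mm high. Origin: centre of its underside; z up
- bed: the magnetic bed, a grey slab fixed to the table, 160 (x) by 310 (y) by 20 mm high. Origin: centre of its underside. Four bays in two rows of two: at x = -35 and +35 mm, y = -107 and -13 mm; the dial stands at x = 0, y = +107 mm. The magnets exert no force on anything here
- bay0 (a point): centre of a bay on the top face of the magnetic bed, 20 mm above the table: a dark magnet pad 30 mm across level with the bed, in a thin white outline drawn 62 mm along the point's x by 49 mm along its y; no walls
- bay1 (a point): centre of a bay on the top face of the magnetic bed, 20 mm above the table: a dark magnet pad 30 mm across level with the bed, in a thin white outline drawn 62 mm along the point's x by 49 mm along its y; no walls
- bay2 (a point): centre of a bay on the top face of the magnetic bed, 20 mm above the table: a dark magnet pad 30 mm across level with the bed, in a thin white outline drawn 62 mm along the point's x by 49 mm along its y; no walls
- bay3 (a point): centre of a bay on the top face of the magnetic bed, 20 mm above the table: a dark magnet pad 30 mm across level with the bed, in a thin white outline drawn 62 mm along the point's x by 49 mm along its y; no walls
- dial (a joint): the bed's dial, rad, 0 to 1.7, growing clockwise seen from above; it snaps into detents at 0.15 (one white dot, released), 0.85 (two dots) and 1.55 (three dots, full hold) from nearby and stays there; about 0.1 N m turns it. Starts near two or three dots
- dial_grip (a point): on the dial's vertical axis, 37 mm above the bed's top, turning with the dial. x runs along its grip bar (42 mm long, 14 mm thick across y, 32 mm high, top 44 mm above the bed's top); the bar's -x end has the white pointer line, which points at the dots. Round skirt under the bar 44 mm across, collar 68 mm
- ink_jar: bystander: amber ink jar with black cap, 48 mm across, 60 mm high, origin under its centre
- graver: bystander: a graver with dark wooden handle, 150 mm long, lying along its x
- brush_cup: bystander: black cup of brushes, 72 mm across, 90 mm high without the brushes, origin under its centre
Not all that is in view belongs to the job. What is shaped like the blank3 but blue, green or turquoise is not meant.

How it is judged (in metres and radians):
On the way, in this order (a step that is already met when the one before it is completed fails the run):
1. the dial is at one dot (released) (value of joint dial between 0 and 0.3 rad), for 0.2 s.
2. the engraved block lies on the felt board, engraving up, with the dial still at one dot (all of step 1 and x of engraved in the frame of board between -0.04 and 0.04 m and y of engraved in the frame of board between -0.035 and 0.035 m and z of engraved in the frame of board between 0.002 and 0.01 m and angle between engraved's own z axis and vertical below 0.12 rad and linear speed of engraved below 0.02 m/s), for 0.2 s.
3. every blank lies disc down in a bay of its own, let go, with the dial still at one dot (all of step 1 and ((horizontal distance between blank1 and bay0 below 0.008 m and z of blank1 in the frame of bay0 between -0.004 and 0.004 m and angle between the x axis of blank1 and the x axis of bay0, either way round below 0.2 rad) or (horizontal distance between blank1 and bay1 below 0.008 m and z of blank1 in the frame of bay1 between -0.004 and 0.004 m and angle between the x axis of blank1 and the x axis of bay1, either way round below 0.2 rad) or (horizontal distance between blank1 and bay2 below 0.008 m and z of blank1 in the frame of bay2 between -0.004 and 0.004 m and angle between the x axis of blank1 and the x axis of bay2, either way round below 0.2 rad) or (horizontal distance between blank1 and bay3 below 0.008 m and z of blank1 in the frame of bay3 between -0.004 and 0.004 m and angle between the x axis of blank1 and the x axis of bay3, either way round below 0.2 rad)) and ((horizontal distance between blank2 and bay0 below 0.008 m and z of blank2 in the frame of bay0 between -0.004 and 0.004 m and angle between the x axis of blank2 and the x axis of bay0, either way round below 0.2 rad) or (horizontal distance between blank2 and bay1 below 0.008 m and z of blank2 in the frame of bay1 between -0.004 and 0.004 m and angle between the x axis of blank2 and the x axis of bay1, either way round below 0.2 rad) or (horizontal distance between blank2 and bay2 below 0.008 m and z of blank2 in the frame of bay2 between -0.004 and 0.004 m and angle between the x axis of blank2 and the x axis of bay2, either way round below 0.2 rad) or (horizontal distance between blank2 and bay3 below 0.008 m and z of blank2 in the frame of bay3 between -0.004 and 0.004 m and angle between the x axis of blank2 and the x axis of bay3, either way round below 0.2 rad)) and ((horizontal distance between blank3 and bay0 below 0.008 m and z of blank3 in the frame of bay0 between -0.004 and 0.004 m and angle between the x axis of blank3 and the x axis of bay0, either way round below 0.2 rad) or (horizontal distance between blank3 and bay1 below 0.008 m and z of blank3 in the frame of bay1 between -0.004 and 0.004 m and angle between the x axis of blank3 and the x axis of bay1, either way round below 0.2 rad) or (horizontal distance between blank3 and bay2 below 0.008 m and z of blank3 in the frame of bay2 between -0.004 and 0.004 m and angle between the x axis of blank3 and the x axis of bay2, either way round below 0.2 rad) or (horizontal distance between blank3 and bay3 below 0.008 m and z of blank3 in the frame of bay3 between -0.004 and 0.004 m and angle between the x axis of blank3 and the x axis of bay3, either way round below 0.2 rad)) and ((horizontal distance between blank4 and bay0 below 0.008 m and z of blank4 in the frame of bay0 between -0.004 and 0.004 m and angle between the x axis of blank4 and the x axis of bay0, either way round below 0.2 rad) or (horizontal distance between blank4 and bay1 below 0.008 m and z of blank4 in the frame of bay1 between -0.004 and 0.004 m and angle between the x axis of blank4 and the x axis of bay1, either way round below 0.2 rad) or (horizontal distance between blank4 and bay2 below 0.008 m and z of blank4 in the frame of bay2 between -0.004 and 0.004 m and angle between the x axis of blank4 and the x axis of bay2, either way round below 0.2 rad) or (horizontal distance between blank4 and bay3 below 0.008 m and z of blank4 in the frame of bay3 between -0.004 and 0.004 m and angle between the x axis of blank4 and the x axis of bay3, either way round below 0.2 rad)) and angle between each of blank1, blank2, blank3, blank4's own z axis and vertical below 0.12 rad and linear speed of each of blank1, blank2, blank3, blank4 below 0.02 m/s and contact force between the fingers and blank1 below 0.1 N and contact force between the fingers and blank2 below 0.1 N and contact force between the fingers and blank3 below 0.1 N and contact force between the fingers and blank4 below 0.1 N), for 0.2 s.
4. the dial is at three dots (full hold) (value of joint dial between 1.4 and 1.7 rad), for 0.2 s.
At the end, for the whole second after the job is handed in: Each blank flat, disc down, centred within 8 mm in a bay, long side within 0.2 rad of the bay's x; engraved block flat on the felt board, engraving up, centre within 40 (x) and 35 mm (y) of the board's; dial within 0.15 rad of three dots (1.55); all at rest (all of step 4 and ((horizontal distance between blank1 and bay0 below 0.008 m and z of blank1 in the frame of bay0 between -0.004 and 0.004 m and angle between the x axis of blank1 and the x axis of bay0, either way round below 0.2 rad) or (horizontal distance between blank1 and bay1 below 0.008 m and z of blank1 in the frame of bay1 between -0.004 and 0.004 m and angle between the x axis of blank1 and the x axis of bay1, either way round below 0.2 rad) or (horizontal distance between blank1 and bay2 below 0.008 m and z of blank1 in the frame of bay2 between -0.004 and 0.004 m and angle between the x axis of blank1 and the x axis of bay2, either way round below 0.2 rad) or (horizontal distance between blank1 and bay3 below 0.008 m and z of blank1 in the frame of bay3 between -0.004 and 0.004 m and angle between the x axis of blank1 and the x axis of bay3, either way round below 0.2 rad)) and ((horizontal distance between blank2 and bay0 below 0.008 m and z of blank2 in the frame of bay0 between -0.004 and 0.004 m and angle between the x axis of blank2 and the x axis of bay0, either way round below 0.2 rad) or (horizontal distance between blank2 and bay1 below 0.008 m and z of blank2 in the frame of bay1 between -0.004 and 0.004 m and angle between the x axis of blank2 and the x axis of bay1, either way round below 0.2 rad) or (horizontal distance between blank2 and bay2 below 0.008 m and z of blank2 in the frame of bay2 between -0.004 and 0.004 m and angle between the x axis of blank2 and the x axis of bay2, either way round below 0.2 rad) or (horizontal distance between blank2 and bay3 below 0.008 m and z of blank2 in the frame of bay3 between -0.004 and 0.004 m and angle between the x axis of blank2 and the x axis of bay3, either way round below 0.2 rad)) and ((horizontal distance between blank3 and bay0 below 0.008 m and z of blank3 in the frame of bay0 between -0.004 and 0.004 m and angle between the x axis of blank3 and the x axis of bay0, either way round below 0.2 rad) or (horizontal distance between blank3 and bay1 below 0.008 m and z of blank3 in the frame of bay1 between -0.004 and 0.004 m and angle between the x axis of blank3 and the x axis of bay1, either way round below 0.2 rad) or (horizontal distance between blank3 and bay2 below 0.008 m and z of blank3 in the frame of bay2 between -0.004 and 0.004 m and angle between the x axis of blank3 and the x axis of bay2, either way round below 0.2 rad) or (horizontal distance between blank3 and bay3 below 0.008 m and z of blank3 in the frame of bay3 between -0.004 and 0.004 m and angle between the x axis of blank3 and the x axis of bay3, either way round below 0.2 rad)) and ((horizontal distance between blank4 and bay0 below 0.008 m and z of blank4 in the frame of bay0 between -0.004 and 0.004 m and angle between the x axis of blank4 and the x axis of bay0, either way round below 0.2 rad) or (horizontal distance between blank4 and bay1 below 0.008 m and z of blank4 in the frame of bay1 between -0.004 and 0.004 m and angle between the x axis of blank4 and the x axis of bay1, either way round below 0.2 rad) or (horizontal distance between blank4 and bay2 below 0.008 m and z of blank4 in the frame of bay2 between -0.004 and 0.004 m and angle between the x axis of blank4 and the x axis of bay2, either way round below 0.2 rad) or (horizontal distance between blank4 and bay3 below 0.008 m and z of blank4 in the frame of bay3 between -0.004 and 0.004 m and angle between the x axis of blank4 and the x axis of bay3, either way round below 0.2 rad)) and angle between each of blank1, blank2, blank3, blank4, engraved's own z axis and vertical below 0.12 rad and linear speed of each of blank1, blank2, blank3, blank4, engraved below 0.02 m/s and x of engraved in the frame of board between -0.04 and 0.04 m and y of engraved in the frame of board between -0.035 and 0.035 m and z of engraved in the frame of board between 0.002 and 0.01 m); the robot touches nothing.
It fails at once if the ink jar is moved more than 3 cm (distance of ink_jar from where it was at the start of the episode above 0.03 m).
It fails at once if the graver is moved more than 3 cm (distance of graver from where it was at the start of the episode above 0.03 m).
It fails at once if the brush cup is moved more than 3 cm (distance of brush_cup from where it was at the start of the episode above 0.03 m).
Of blank1, blank2, blank3, blank4 only 3 to 4 are there at a start; the rules pass over those that are not, and their reading is None.
At some moment in a run one of blank1, blank2, blank3, blank4 may be knocked a few centimetres aside while the robot is not near it.
Once in a run the grip may slacken for a moment while it holds something.
It also fails if it takes over 210 s, if anything falls off the work surface, if the arm or the gripper's body presses on something with over 40 N, if the wrist force passes 120 N, or if a joint passes its speed limit or range.

## Working session

There is one attempt and no reset: what is moved stays moved. The work goes in short steps, Python scripts to look and compute and a tool call to move; the robot and the scene stay as the last step left them, time stands still between calls to the robot, and variables do not carry over. Pictures are saved under pics/ and viewed, at most 16 in all, crops included, and the job is handed in when it is done.

Besides the shell and the picture viewer there is one more tool, called as name(argument=value, ...), one argument or row to a line, values as JSON. drive_tool: Moves the arm, as the interface text tells. Shift numbers are shares of 7.5 cm and turn numbers shares of 180 degrees, none past 1 either way. Its arguments: {"type":"object","properties":{"increments":{"type":"array"},"force":{"type":"number"}},"required":["increments"]}

```bash
mkdir -p pics
cat > h.py <<'E'
import numpy as np, cv2
from scipy.spatial.transform import Rotation as R
from plant import ctrl
def cam(name):
    s=ctrl.get_state(); im=ctrl.get_image(name)
    if 'mount' in im:
        T=np.eye(4);T[:3,:3]=R.from_quat(s['ee_rot']).as_matrix();T[:3,3]=s['position']
        M=T@np.array(im['mount']); Rc=M[:3,:3];C=M[:3,3]
    else:
        Rw=cv2.Rodrigues(np.array(im['rvec'],float))[0];Rc=Rw.T;C=-Rc@np.array(im['tvec'],float).ravel()
    return dict(img=im['color'],K=np.array(im['mtx']),k=im['k1'],Rc=Rc,C=C)
def ray(c,uv):
    uv=np.array(uv,float).reshape(-1,1,2)
    n=cv2.undistortPoints(uv,c['K'],np.array([c['k'],0,0,0.])).reshape(-1,2)
    return np.c_[n,np.ones(len(n))]@c['Rc'].T
def onz(c,uv,z):
    d=ray(c,uv);return c['C']+d*((z-c['C'][2])/d[:,2])[:,None]
def proj(c,P):
    P=(np.array(P,float).reshape(-1,3)-c['C'])@c['Rc']
    return cv2.projectPoints(P,np.zeros(3),np.zeros(3),c['K'],np.array([c['k'],0,0,0.]))[0].reshape(-1,2)
def save(c,n,s=1.5): cv2.imwrite('pics/'+n+'.png',cv2.resize(c['img'][:,:,::-1],None,fx=s,fy=s,interpolation=cv2.INTER_CUBIC))
E
python3 - <<'E'
from h import *
print(ctrl.get_state())
for n in('scene','side','wrist'):
    c=cam(n);save(c,n+'0');print(n,c['C'],c['Rc'].tolist(),c['K'].tolist(),c['k'])
E
```

```text
{'clock': 0.0, 'joint_pos': array([-1.42860220e+00,  1.24521148e-01,  1.65169936e+00, -4.78074072e-06,
        1.36751104e+00, -8.25825788e-02]), 'joint_vel': array([ 0.00075097, -0.00060034, -0.00109763, -0.00118354, -0.0007347 ,
       -0.00178274]), 'joint_torque': array([-5.79342686e-04, -4.23622298e+01, -3.65448904e+01, -1.51879867e-04,
        6.70515234e-03,  2.43380399e-06]), 'position': array([ 144.77788494, -633.08473144,  255.0275984 ]), 'ee_rot': array([ 9.93690451e-01,  1.12152320e-01, -3.42106663e-05, -1.06890555e-03]), 'contact_force': array([0.21467253, 0.26114519, 0.3579286 ]), 'ft_torque': array([ 0.08342924, -0.02581361, -0.0071715 ]), 'grip_force': 0.0, 'finger_gap': 85.59516375543924}
scene [1268.12533829  -44.65642913 1153.26006735] [[0.12362188418743048, 0.8364180279689338, -0.5339686434974529], [0.9922256180815082, -0.09640600759872486, 0.07870326881168269], [0.014351047791680116, -0.5395468137126147, -0.8418332870823332]] [[458.3489970935549, 0.0, 258.52380358016995], [0.0, 458.3489970935549, 189.86082453391953], [0.0, 0.0, 1.0]] -0.1229786961397896
side [  19.44933568  981.01928654 1119.57240855] [[-0.8426683448687926, -0.37971891849004735, 0.38173761079678564], [-0.5383626523570582, 0.5827395530249154, -0.6087530434317306], [0.008701442590903496, -0.7184901921954606, -0.6954826587455414]] [[454.64907620961606, 0.0, 247.9875182177036], [0.0, 454.64907620961606, 189.29290612531184], [0.0, 0.0, 1.0]] 0.029411783141669895
wrist [ 218.30012629 -615.7843999   372.93479063] [[0.2233323867994506, -0.9306734079468387, -0.2897751762092037], [-0.9747385287603095, -0.21406670653948118, -0.06372005729379576], [-0.0027286547318172974, 0.29668578141184027, -0.9549712569242059]] [[278.1364792334339, 0.0, 258.4337327219174], [0.0, 278.1364792334339, 190.27566103198563], [0.0, 0.0, 1.0]] -0.04268966987209828
```

View pics/scene0.png

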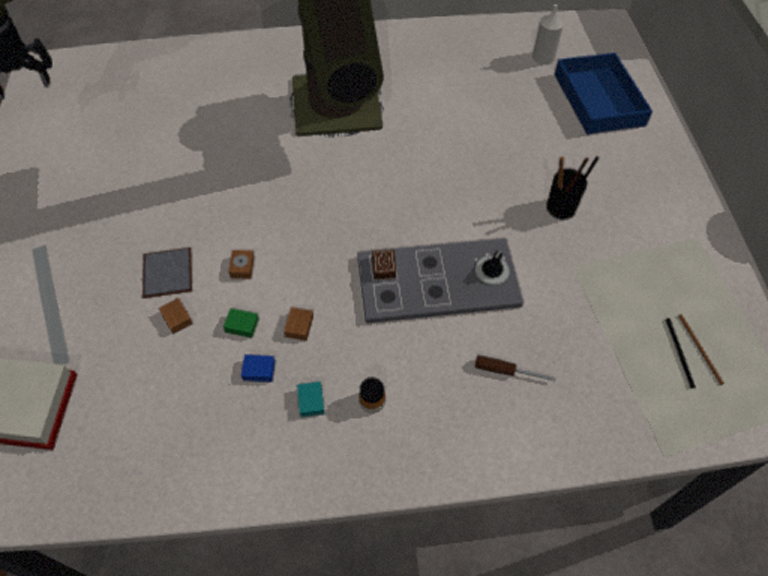

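View pics/side0.png

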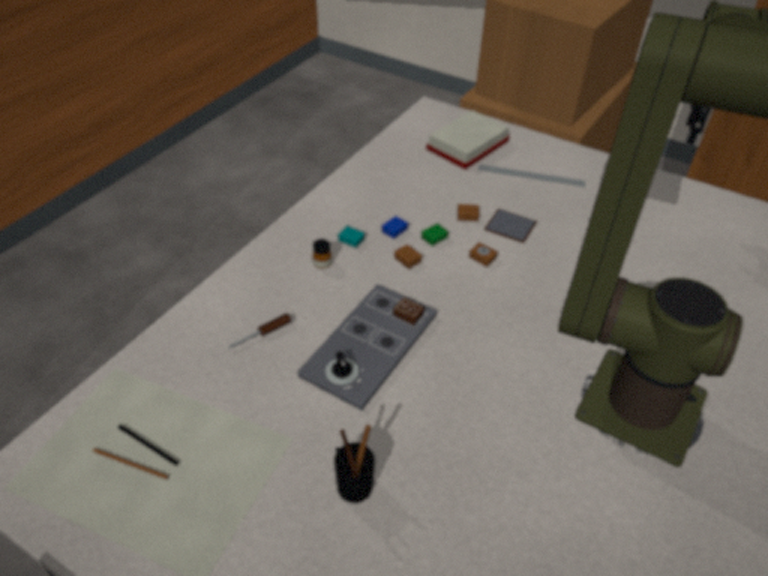

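The scene view (1.5x) shows three brown blanks at (175,316), (241,263, disc up) and (298,323). The board is at (167,272), the engraved block at (384,263), the dial at (492,267), the jar at (372,393), the graver at (510,367) and the cup at (566,193). The side view agrees.

Run:
```python
from h import *
c=cam('scene')
def p(n,uv,z): 
    P=onz(c,np.array(uv,float)/1.5,z); print(n,P.round(0)[:,:2].tolist())
p('bed',[(358,248),(508,239),(523,304),(366,320)],20)
p('bays',[(388,296),(429,262),(435,292)],20)
p('eng',[(384,258)],44); p('dial',[(492,268)],20)
p('board',[(143,250),(191,248),(192,291),(144,297)],6)
p('blanks',[(175,311),(241,259),(299,318)],24)
p('dist',[(242,318),(259,362),(311,392)],24)
p('jar',[(372,385)],60);p('graver',[(477,362),(552,379)],5);p('cup',[(566,178)],90)
```

```text
bed [[454.0, 12.0], [466.0, 321.0], [623.0, 316.0], [623.0, 10.0]]
bays [[575.0, 59.0], [505.0, 150.0], [576.0, 151.0]]
eng [[502.0, 59.0]]
dial [[534.0, 273.0]]
board [[397.0, -430.0], [404.0, -330.0], [511.0, -325.0], [514.0, -420.0]]
blanks [[564.0, -352.0], [457.0, -224.0], [607.0, -115.0]]
dist [[594.0, -223.0], [691.0, -193.0], [761.0, -103.0]]
jar [[776.0, 5.0]]
graver [[728.0, 207.0], [780.0, 338.0]]
cup [[375.0, 455.0]]
```

View pics/wrist0.png

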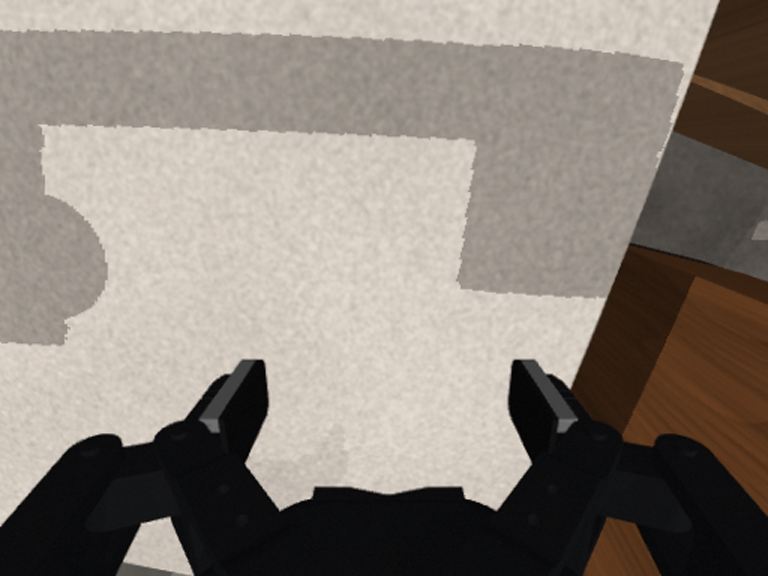

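drive_tool(
  increments=[
    [1,0,0,0,0,0,0.036],
    [1,0,0,0,0,0,0.036],
    [1,0.5,-0.55,0,0,0,0],
    [1,0.5,-0.55,0,0,0,0],
    [1,0.5,-0.55,0,0,0,0],
    [1,0.5,-0.55,0,0,0,0],
    [1,0.5,-0.55,0,0,0,0],
    [1,0.5,-0.55,0,0,0,0],
    [1,0.5,-0.55,0,0,0,0],
    [1,0.5,-0.55,0,0,0,0],
    [1,0.6,-0.4,0,0,0,0],
    [1,0,0,0,0,0,0],
  ],
  force=40,
)

```text
clock: 1.7
position: [492.3, -271.8, 256.1]
ee_rot: [1.0, 0.002, -0.0, -0.0]
contact_force: [-0.4, -0.3, 0.4]
finger_gap: 85.5
grip_force: 0.0
```

Run:
```python
from h import *
s=ctrl.get_state();print(s['position'],R.from_quat(s['ee_rot']).as_matrix().round(3).tolist(),s['joint_pos'])
c=cam('wrist');save(c,'w1')
```

```text
[ 492.32631601 -271.82094853  256.07458968] [[1.0, 0.004, -0.0], [0.004, -1.0, 0.001], [-0.0, -0.001, -1.0]] [-6.00106061e-01 -6.91942004e-02  1.84773597e+00  4.25133020e-04
  1.36338347e+00  9.67099351e-01]
```

View pics/w1.png

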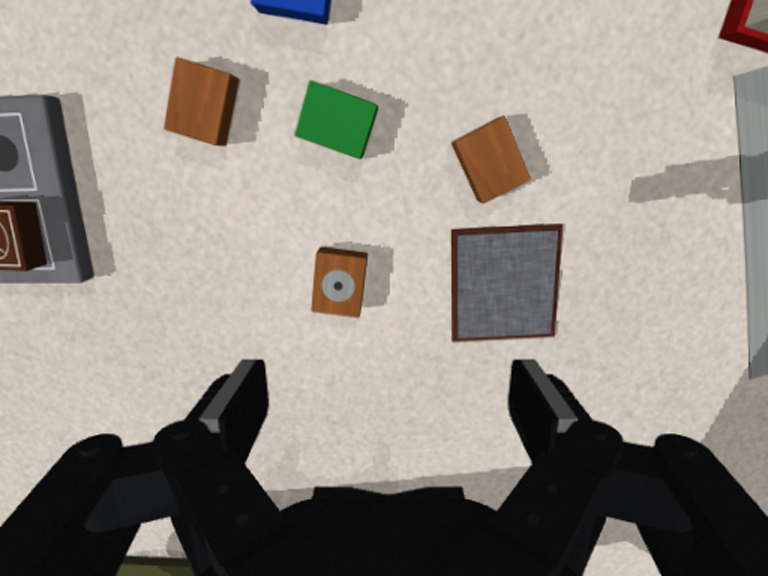

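The wrist view (1.5x) shows blanks at (200,100) and (492,160), the disc-up blank at (338,287), the board at (506,283), and a green decoy. Now over to the dial.

drive_tool(
  increments=[
    [1,0,-0.8,0,0,0,0],
    [1,0,-0.8,0,0,0,0],
    [1,0.03,-0.8,0,0,0,0],
    [1,0.03,-0.8,0,0,0,0],
    [1,0.03,-0.8,0,0,0,0],
    [1,0.03,-0.8,0,0,0,0],
    [1,0.03,-0.8,0,0,0,0],
    [1,0.03,-0.8,0,0,0,0],
    [1,0.03,-0.5,0,0,0,0],
    [1,0,0,0,0,0,0],
  ],
)

```text
clock: 3.0
position: [506.7, 244.1, 256.0]
ee_rot: [1.0, 0.0, -0.0, 0.0]
contact_force: [0.1, -0.3, 0.1]
finger_gap: 85.4
grip_force: 0.0
```

Run:
```python
from h import *
s=ctrl.get_state();print(s['position'],s['joint_pos'])
c=cam('wrist');save(c,'w2')
import pickle;pickle.dump(c,open('w2.pkl','wb'))
```

```text
[506.71391605 244.07996282 255.98884514] [ 3.53534934e-01 -6.87401781e-02  1.84745100e+00 -1.95133968e-04
  1.36363916e+00  1.92388768e+00]
```

View pics/w2.png

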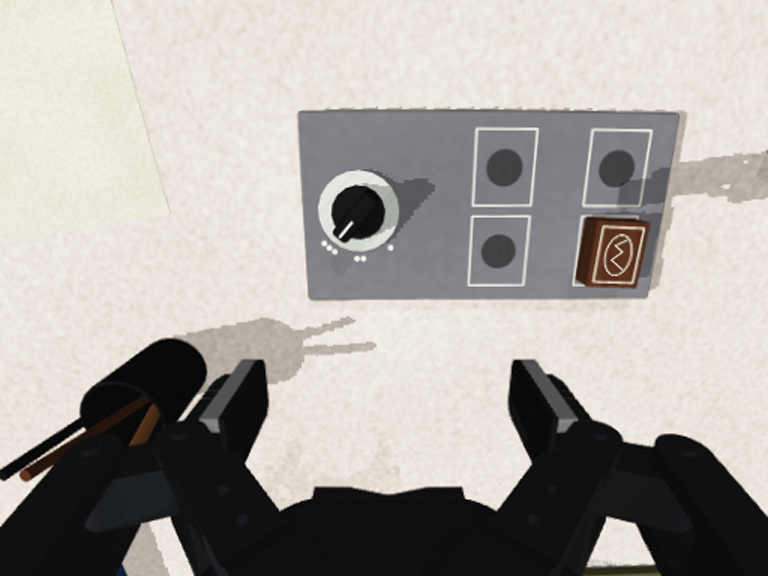

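Dial at (357,211), pointer toward (344,234) between the three dots (329,247) and the two dots (360,258); one dot is at (391,247). Pads are at (505,168), (617,168) and (498,251), with the engraved block at (617,253).

Run:
```python
from h import *
import pickle;c=pickle.load(open('w2.pkl','rb'))
hsv=cv2.cvtColor(c['img'],cv2.COLOR_RGB2HSV)
g=cv2.cvtColor(c['img'],cv2.COLOR_RGB2GRAY)
f=lambda uv,z:onz(c,np.array(uv,float)/1.5,z)[:,:2]
# pads: dark blobs on the bed
pads=[]
roi=np.zeros_like(g);roi[75:198,305:445]=1
m=((g<75)&(roi>0)&(hsv[:,:,1]<90)).astype(np.uint8)
n,l,st,ce=cv2.connectedComponentsWithStats(m)
for i in range(1,n):
    if st[i,4]>150: print('pad',st[i],onz(c,ce[i],20)[0].round(1))
# white things near the dial
m=((g>215)).astype(np.uint8);m[:, :205]=0;m[:112]=0;m[182:]=0;m[:,268:]=0
n,l,st,ce=cv2.connectedComponentsWithStats(m)
for i in range(1,n): print('white',st[i],ce[i]*1.5,onz(c,ce[i],20)[0,:2].round(1))
print('bedcorners',f([(299,112),(679,112),(648,298),(310,299)],20).round(1).tolist())
print('dots',f([(329,247),(360,258),(391,247)],20).round(1).tolist())
print('ptr z64',f([(345,232),(342,238),(352,222)],64).round(1).tolist())
b=np.array([539,165]);
```

```text
pad [325 100  23  24 431] [573.6 149.5  20. ]
pad [400 101  22  23 418] [574.   55.6  20. ]
pad [321 157  22  21 362] [503.7 149.4  20. ]
white [212 114  47  47 549] [341.76775956 193.62295082] [552.  283.2]
white [226 148   9  10  15] [345.1 229.1] [522.2 281.2]
white [242 151  21  16  97] [378.3556701  238.70103093] [513.9 252.9]
white [215 161   6   6  18] [326.25 245.25] [508.2 297.9]
white [259 164   3   3   8] [389.8125 247.3125] [506.4 243. ]
white [222 166   3   3   7] [334.5        250.92857143] [503.2 291. ]
white [236 171   4   3   8] [356.25 258.  ] [496.9 272.2]
white [241 171   3   3   9] [363. 258.] [496.9 266.3]
bedcorners [[615.9, 315.3], [618.8, 9.7], [460.1, 7.4], [459.0, 314.6]]
dots [[506.6, 295.6], [496.9, 269.0], [506.7, 242.0]]
ptr z64 [[527.5, 276.8], [522.9, 279.2], [535.0, 271.4]]
```

Run:
```python
from h import *
import pickle;c=pickle.load(open('w2.pkl','rb'))
cv2.imwrite('pics/d.png',cv2.resize(c['img'][105:190,190:300,::-1],None,fx=7,fy=7,interpolation=cv2.INTER_CUBIC))
```

```text
(no output)
```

View pics/d.png

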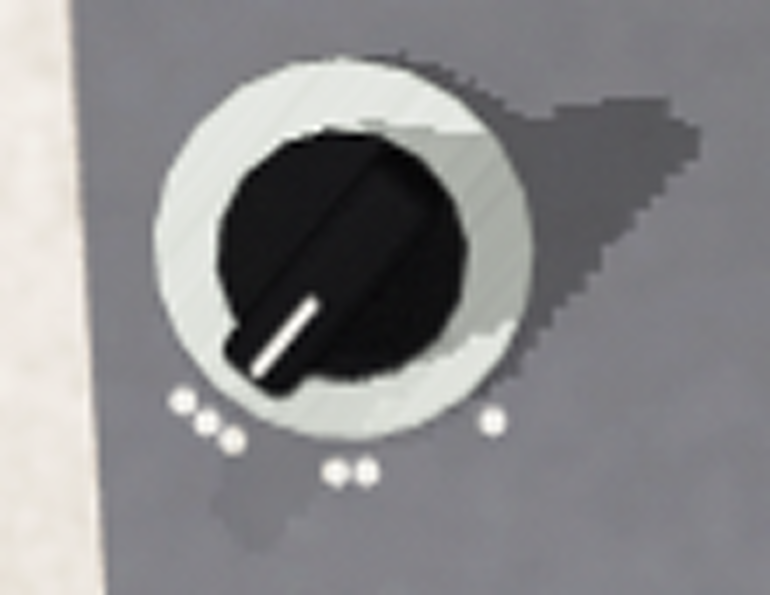

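drive_tool(
  increments=[
    [1,0.427,-0.34,0,0,0,0],
    [1,0,0,0.5,0,0,0.052],
    [1,0,0,0.5,0,0,0.052],
    [1,0,0,0.5,0,0,0.052],
    [1,0,0,0.5,0,0,0.052],
    [1,0,0,0.3,0,0,0],
    [0.3,0,0,0.28,0,0,0],
    [0.3,0,0,0,0,0,0],
  ],
)

```text
clock: 4.05
position: [538.0, 267.1, 61.0]
ee_rot: [0.947, -0.322, -0.001, 0.001]
contact_force: [0.3, 0.5, 0.3]
finger_gap: 55.4
grip_force: 0.0
```

Run:
```python
from h import *
s=ctrl.get_state();print(s['position'],R.from_quat(s['ee_rot']).as_matrix()[:2,0],s['joint_pos'])
```

```text
[537.9509155  267.11498848  60.98771973] [ 0.79220796 -0.61024863] [ 3.71589086e-01  2.15119079e-01  1.89985551e+00 -2.01620585e-04
  1.03034790e+00  2.59886216e+00]
```

drive_tool(
  increments=[
    [-1,-0.01,-0.032,0,0,0,0],
    [-1,0,0,0,0,0,0],
    [-1,0,0,0,0,0,0],
    [-1,0,0,0,0,0,0],
    [-1,0,0,0,0,0,0],
  ],
)

```text
clock: 4.68
position: [539.2, 269.1, 64.6]
ee_rot: [0.947, -0.321, -0.0, 0.003]
contact_force: [-7.3, -10.5, 9.8]
finger_gap: 13.5
grip_force: 41.7
```

drive_tool(
  increments=[
    [-1,0,0,0,0,0,-0.054],
    [-1,0,0,0,0,0,-0.054],
    [-1,0,0,0,0,0,-0.054],
    [-1,0,0,0,0,0,-0.054],
    [-1,0,0,0,0,0,-0.054],
    [-1,0,0,0,0,0,-0.054],
    [-1,0,0,0,0,0,-0.054],
    [-1,0,0,0,0,0,-0.054],
    [-1,0,0,0,0,0,0],
  ],
)

```text
clock: 5.8
position: [539.1, 269.6, 64.6]
ee_rot: [0.939, 0.345, -0.002, 0.001]
contact_force: [-7.2, -8.3, 10.3]
finger_gap: 13.2
grip_force: 41.7
```

drive_tool(
  increments=[
    [1,0,0,0,0,0,0],
    [1,0,0,0,0,0,0],
    [1,0,0,-0.4,0,0,0],
    [1,0,0,-0.5,0,0,0.045],
    [1,0,0,-0.5,0,0,0.045],
    [1,0,0,-0.5,0,0,0.045],
    [1,0,0,0,0,0,0.045],
    [1,0,0,0,0,0,0.045],
    [1,-0.1,0.75,0,0,0,0],
    [1,-0.1,0.75,0,0,0,0],
    [1,-0.1,0.75,0,0,0,0],
    [1,0,0,0,0,0,0],
  ],
)

```text
clock: 7.3
position: [516.3, 100.0, 205.6]
ee_rot: [1.0, -0.004, 0.0, 0.0]
contact_force: [1.2, 0.8, 0.5]
finger_gap: 85.6
grip_force: 0.0
```

Run:
```python
from h import *
s=ctrl.get_state();print(s['position'],R.from_quat(s['ee_rot']).as_matrix()[:2,0])
c=cam('wrist');save(c,'w3')
import pickle;pickle.dump(c,open('w3.pkl','wb'))
```

```text
[516.31676634  99.9592397  205.55201909] [ 0.99995976 -0.0089382 ]
```

View pics/w3.png

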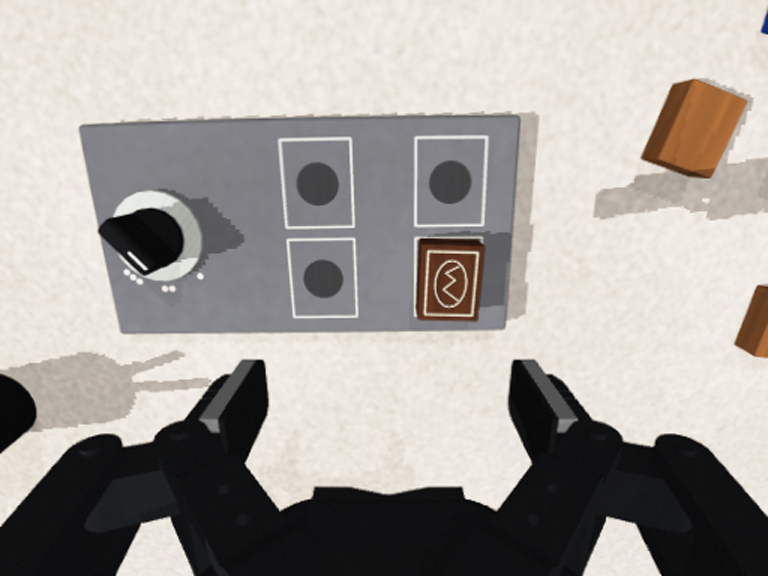

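The view shows the engraved block at (452,284) and the pads at (318,184), (450,182) and (323,279). The dial's pointer is unclear at about (138,262), so I'll zoom in.

Run:
```python
from h import *
import pickle;c=pickle.load(open('w3.pkl','rb'))
cv2.imwrite('pics/d2.png',cv2.resize(c['img'][115:205,55:155,::-1],None,fx=6,fy=6,interpolation=cv2.INTER_CUBIC))
g=cv2.cvtColor(c['img'],cv2.COLOR_RGB2GRAY)
for z in (64,):
  print(onz(c,np.array([(130,251),(147,272)])/1.5,z))
print(proj(c,[[538.8,269.5,20],[538.8,269.5,64],[538.8-16,269.5-13.5,64],[538.8-16,269.5+13.5,64]])*1.5)
```

```text
[[535.79705812 266.99034441  64.        ]
 [521.64548649 258.18100795  64.        ]]
[[160.481579   234.15640514]
 [125.39141326 246.48793473]
 [149.92595263 270.26297361]
 [110.19455632 270.67744933]]
```

View pics/d2.png

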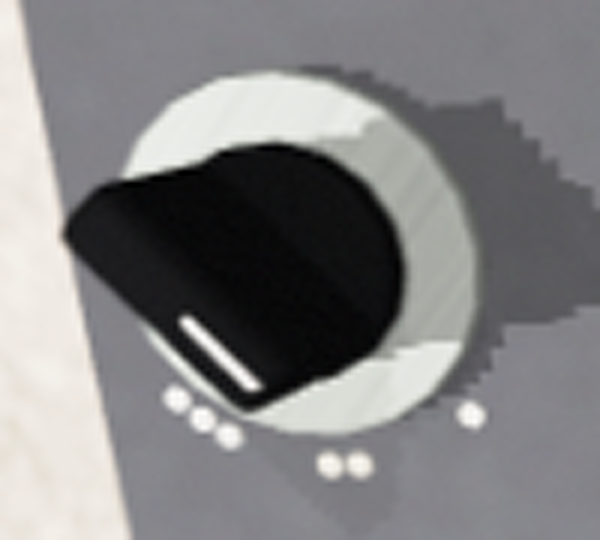

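Run:
```python
from h import *
import pickle;c=pickle.load(open('w3.pkl','rb'))
A=np.array([(180,320),(258,388)])/6+np.array([55,115])-0.4
P=onz(c,A,64);d=P[1]-P[0];print(P,np.arctan2(d[1],d[0]))
c2=pickle.load(open('w2.pkl','rb'))
A=np.array([(316,300),(258,375)])/7+np.array([190,105])-.4
P=onz(c2,A,64);d=P[1]-P[0];print(P,np.arctan2(d[1],d[0]))
# engraved top face & bay pads & blank B
g=cv2.cvtColor(c['img'],cv2.COLOR_RGB2GRAY)
f=lambda uv,z:onz(c,np.array(uv,float)/1.5,z)[:,:2]
print('bed',f([(80,127),(519,116),(505,328),(123,332)],20).round(1).tolist())
q=f([(425,248),(485,250),(477,322),(418,319)],44);print('eng',q.round(1).tolist(),q.mean(0))
print('pads',f([(318,184),(450,182),(323,279)],20).round(1).tolist())
```

```text
[[535.23112502 269.17750219  64.        ]
 [523.74415388 258.2067742   64.        ]] -2.3791777997904218
[[535.57278276 271.31484509  64.        ]
 [523.48472336 280.94445983  64.        ]] 2.468914829619031
bed [[615.6, 315.6], [617.9, 10.2], [461.5, 8.6], [460.0, 314.1]]
eng [[531.5, 75.2], [529.8, 34.0], [476.7, 36.6], [479.5, 79.3]] [504.36000473  56.25999942]
pads [[573.3, 149.8], [573.9, 56.1], [503.0, 150.0]]
```

drive_tool(
  increments=[
    [1,-0.155,0.58,0,0,0,0.013],
    [1,0,0,0.6,0,0,0],
    [1,0,0,0.6,0,0,0],
    [1,0,0,0.6,0,0,0],
    [1,0,0,0.27,0,0,0],
    [1,0,0,0,0,0,0],
    [-1,0,0,0,0,0,0],
    [-1,0,0,0,0,0,0],
    [-1,0,0,0,0,0,0],
    [-1,0,0,0,0,0,0],
  ],
  force=60,
)

```text
clock: 8.6
position: [506.3, 59.2, 52.0]
ee_rot: [1.0, -0.023, 0.002, -0.0]
contact_force: [-0.4, 0.2, 6.4]
finger_gap: 42.6
grip_force: 63.7
```

drive_tool(
  increments=[
    [-1,0,0,-0.4,0,0,0],
    [-1,0,0,-0.5,0,0,0],
    [-1,-0.05,0.725,0,0,0,0],
    [-1,-0.05,0.725,0,0,0,0],
    [-1,-0.05,0.725,0,0,0,0],
    [-1,-0.05,0.725,0,0,0,0],
    [-1,-0.05,0.725,0,0,0,0],
    [-1,-0.05,0.725,0,0,0,0],
    [-1,-0.05,0.725,0,0,0,-0.008],
    [-1,-0.05,0.725,0,0,0,-0.008],
    [-1,0,0,0,0,0,0],
  ],
)

```text
clock: 9.98
position: [455.6, -377.6, 117.9]
ee_rot: [1.0, 0.0, 0.0, 0.001]
contact_force: [-0.5, 0.7, -1.4]
finger_gap: 42.6
grip_force: 62.9
```

Run:
```python
from h import *
s=ctrl.get_state();print(s['position'],R.from_quat(s['ee_rot']).as_matrix()[:2,0],s['finger_gap'])
c=cam('wrist');save(c,'w4')
import pickle;pickle.dump(c,open('w4.pkl','wb'))
```

```text
[ 455.6436381  -377.55776163  117.86247546] [9.99999756e-01 4.16078592e-04] 42.55911800942792
```

View pics/w4.png

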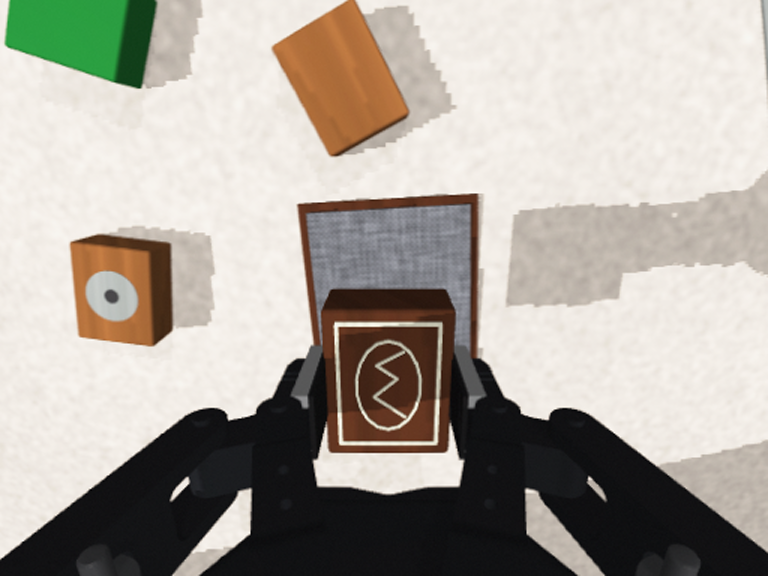

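The block is held engraving up. The board's far corners are at (299,206) and (483,195), the disc blank at (112,295) and blank B at (340,80).

Run:
```python
from h import *
import pickle;c=pickle.load(open('w4.pkl','rb'))
f=lambda uv,z:onz(c,np.array(uv,float)/1.5,z)[:,:2]
q=f([(299,206),(483,195)],6);print('board far',q.round(1).tolist())
d=q[1]-q[0];n=np.array([d[1],-d[0]])/np.linalg.norm(d);n=n if n[0]<0 else -n
L=np.linalg.norm(d);print(L,'centre',q.mean(0)+n*(55 if L<105 else 50))
q=f([(71,241),(152,250),(153,346),(79,336)],24);print('disc',q.round(1).tolist(),q.mean(0))
q=f([(273,46),(352,1),(408,116),(332,156)],24);print('B',q.round(1).tolist(),q.mean(0))
```

```text
board far [[505.0, -328.4], [511.0, -428.5]]
100.28926477281922 centre [ 453.13101699 -381.73907422]
disc [[489.7, -209.7], [484.6, -253.1], [429.3, -244.3], [435.1, -201.9]] [ 459.66708099 -227.26098079]
B [[580.0, -324.2], [598.1, -360.8], [549.5, -386.4], [531.2, -349.7]] [ 564.69115871 -355.28031782]
```

drive_tool(
  increments=[
    [-1,-0.02,0.05,0.5,0,0,0],
    [-1,0,0,0.4,0,0,0],
    [-1,0,0,0.15,0,0,0],
    [-1,0,0,0,0,0,0],
  ],
)

```text
clock: 10.52
position: [455.3, -377.1, 39.4]
ee_rot: [1.0, 0.003, 0.0, -0.0]
contact_force: [1.0, -0.8, -0.4]
finger_gap: 42.3
grip_force: 62.9
```

drive_tool(
  increments=[
    [-1,0,0,0.015,0,0,0],
    [1,0,0,0,0,0,0],
    [1,0,0,0,0,0,0],
    [1,0,0,-0.4,0,0,0],
    [1,0,0,-0.6,0,0,0],
    [1,0.727,-0.145,0,0,0,0],
    [1,0.727,-0.145,0,0,0,0],
    [1,0,0,0,0,0,-0.0513],
    [1,0,0,0,0,0,-0.0513],
    [1,0,0,0,0,0,-0.0513],
    [1,0,0,0,0,0,0],
  ],
)

```text
clock: 11.9
position: [563.8, -355.7, 112.7]
ee_rot: [0.971, 0.241, -0.0, -0.0]
contact_force: [-0.6, 0.3, 0.2]
finger_gap: 85.5
grip_force: 0.0
```

```bash
cat > tops.py <<'E'
from h import *
import sys
def tops(c,z=24):
    """brown top faces: bright orange-brown mask, min-area rect of rays on the plane z"""
    hsv=cv2.cvtColor(c['img'],cv2.COLOR_RGB2HSV)
    m=((hsv[:,:,0]>=5)&(hsv[:,:,0]<=18)&(hsv[:,:,1]>120)&(hsv[:,:,2]>135)).astype(np.uint8)
    m=cv2.morphologyEx(m,cv2.MORPH_OPEN,np.ones((3,3)))
    out=[]
    for k in cv2.findContours(m,cv2.RETR_EXTERNAL,cv2.CHAIN_APPROX_NONE)[0]:
        if cv2.contourArea(k)<400: continue
        P=onz(c,k.reshape(-1,2),z)[:,:2].astype(np.float32)
        (x,y),(w,h),a=cv2.minAreaRect(P)
        a=np.radians(a if w>h else a+90); a=(a+np.pi/2)%np.pi-np.pi/2
        out.append((round(x,1),round(y,1),round(max(w,h),1),round(min(w,h),1),round(a,3)))
    return out
E
python3 - <<'E'
from tops import *
s=ctrl.get_state();M=R.from_quat(s['ee_rot']).as_matrix();print(s['position'],np.arctan2(M[1,0],M[0,0]))
c=cam('wrist');cv2.imwrite('pics/w5.png',c['img'][:,:,::-1])
for t in tops(c):print(t)
print('scene');
for t in tops(cam('scene')):print(t)
E
```

```text
[ 563.79670636 -355.73441354  112.66948157] 0.4864440026861241
(459.6, -226.4, 54.2, 41.9, np.float64(-0.126))
(565.9, -355.0, 54.3, 42.8, np.float64(0.487))
scene
```

drive_tool(
  increments=[
    [1,0.025,0.005,0.5,0,0,0],
    [1,0,0,0.4,0,0,0],
    [1,0,0,0.2,0,0,0],
    [1,0,0,0,0,0,0],
    [-1,0,0,0,0,0,0],
    [-1,0,0,0,0,0,0],
    [-1,0,0,0,0,0,0],
    [-1,0,0,0,0,0,0],
  ],
)

```text
clock: 13.0
position: [566.7, -356.0, 32.1]
ee_rot: [0.97, 0.242, 0.001, 0.001]
contact_force: [0.5, -0.0, 5.8]
finger_gap: 43.1
grip_force: 63.9
```

drive_tool(
  increments=[
    [-1,0,0,-0.5,0,0,0.0516],
    [-1,0,0,-0.5,0,0,0.0516],
    [-1,0,0,0,0,0,0.0516],
    [-1,0.01,-0.75,0,0,0,0],
    [-1,0.01,-0.75,0,0,0,0],
    [-1,0.01,-0.75,0,0,0,0],
    [-1,0.01,-0.75,0,0,0,0],
    [-1,0.01,-0.75,0,0,0,0],
    [-1,0.01,-0.75,0,0,0,0],
    [-1,0.01,-0.75,0,0,0,0],
    [-1,0.01,-0.75,0,0,0,0],
    [-1,0.01,-0.75,0,0,0,0],
  ],
)

```text
clock: 14.5
position: [570.8, 152.8, 105.0]
ee_rot: [1.0, 0.001, -0.0, 0.0]
contact_force: [0.7, -0.1, 0.3]
finger_gap: 42.6
grip_force: 63.2
```

drive_tool(
  increments=[
    [-1,0,0,0.4,0,0,0],
  ],
)

```text
clock: 14.62
position: [573.1, 155.1, 77.7]
ee_rot: [1.0, 0.004, 0.003, -0.001]
contact_force: [-0.2, -0.9, 0.1]
finger_gap: 42.6
grip_force: 63.2
```

Run:
```python
from tops import *
s=ctrl.get_state();M=R.from_quat(s['ee_rot']).as_matrix();print(s['position'],np.arctan2(M[1,0],M[0,0]),s['finger_gap'])
```

```text
[573.14481845 155.12752499  77.74642417] 0.007201781642488594 42.566440163820886
```

drive_tool(
  increments=[
    [-1,0,0.04,0,0,0,0],
    [-1,0,0,0,0,0,0],
  ],
)

```text
clock: 14.88
position: [571.3, 147.4, 75.4]
ee_rot: [1.0, 0.001, -0.0, 0.0]
contact_force: [-0.2, -1.3, 0.1]
finger_gap: 42.4
grip_force: 63.2
```

drive_tool(
  increments=[
    [-1,0.03,-0.03,0.2,0,0,0],
    [-1,0,0,0.1,0,0,0],
    [-1,0,0,0,0,0,0],
  ],
)

```text
clock: 15.25
position: [573.7, 150.0, 52.4]
ee_rot: [1.0, 0.001, -0.0, 0.0]
contact_force: [0.2, 0.5, -1.0]
finger_gap: 42.7
grip_force: 63.2
```

drive_tool(
  increments=[
    [1,0,0,0.005,0,0,0],
    [1,0,0,0,0,0,0],
    [1,0,0,-0.5,0,0,0],
    [1,0,0,-0.7,0,0,0],
    [1,0.06,0.68,0,0,0,0],
    [1,0.06,0.68,0,0,0,0],
    [1,0.06,0.68,0,0,0,0],
    [1,0.06,0.68,0,0,0,0],
    [1,0.06,0.68,0,0,0,0],
    [1,0,0,0,0,0,0],
    [1,0,0,0,0,0,0],
  ],
)

```text
clock: 16.62
position: [596.4, -104.3, 142.1]
ee_rot: [1.0, 0.001, -0.0, -0.0]
contact_force: [-0.4, 0.0, -0.2]
finger_gap: 84.9
grip_force: 0.0
```

```bash
cat > look.py <<'E'
from tops import *
s=ctrl.get_state();M=R.from_quat(s['ee_rot']).as_matrix();print(s['position'].round(1),np.arctan2(M[1,0],M[0,0]).round(3),s['finger_gap'])
c=cam('wrist');cv2.imwrite('pics/'+sys.argv[1]+'.png',c['img'][:,:,::-1])
for z in (24,44):
    print(z,[tuple(map(float,t)) for t in tops(c,z)])
E
python3 look.py w6
```

```text
[ 596.4 -104.3  142.1] 0.002 84.94208572452706
24 [(610.2, -118.8, 54.3, 42.7, -0.303)]
44 [(615.5, -117.5, 49.7, 39.1, -0.303)]
```

drive_tool(
  increments=[
    [1,0.184,0.193,0,0,0,0],
    [1,0,0,0,0,0,0.0486],
    [1,0,0,0,0,0,0.0486],
    [1,0,0,0.6,0,0,0],
    [1,0,0,0.6,0,0,0],
    [1,0,0,0.27,0,0,0],
    [1,0,0,0,0,0,0],
    [-1,0,0,0,0,0,0],
    [-1,0,0,0,0,0,0],
    [-1,0,0,0,0,0,0],
    [-1,0,0,0,0,0,0],
  ],
)

```text
clock: 18.05
position: [612.1, -119.6, 34.5]
ee_rot: [0.989, -0.151, 0.002, 0.0]
contact_force: [-1.3, -0.0, 5.8]
finger_gap: 42.3
grip_force: 63.3
```

drive_tool(
  increments=[
    [-1,0,0,-0.4,0,0,0],
    [-1,0,0,-0.4,0,0,-0.0486],
    [-1,0,0,0,0,0,-0.0486],
    [-1,-0.16,-0.78,0,0,0,0],
    [-1,-0.16,-0.78,0,0,0,0],
    [-1,-0.16,-0.78,0,0,0,0],
    [-1,0,0,0,0,0,0],
    [-1,0,0,0.2,0,0,0],
    [-1,0,0,0,0,0,0],
    [-1,0,0,0,0,0,0],
  ],
)

```text
clock: 19.3
position: [574.1, 55.2, 76.5]
ee_rot: [1.0, 0.0, -0.0, 0.0]
contact_force: [0.2, -0.1, -1.2]
finger_gap: 42.7
grip_force: 62.5
```

drive_tool(
  increments=[
    [-1,0.02,-0.01,0.2,0,0,0],
    [-1,0,0,0.09,0,0,0],
    [-1,0,0,0,0,0,0],
    [-1,0,0,0,0,0,0],
  ],
)

```text
clock: 19.8
position: [575.4, 57.1, 54.8]
ee_rot: [1.0, 0.001, -0.0, -0.0]
contact_force: [-0.3, 0.1, -1.3]
finger_gap: 42.2
grip_force: 62.6
```

drive_tool(
  increments=[
    [-1,0,0,0.01,0,0,0],
    [1,0,0,0,0,0,0],
    [1,0,0,0,0,0,0],
    [1,0,0,-0.5,0,0,0],
    [1,0,0,-0.7,0,0,0],
    [1,-0.7,-0.3,-0.4,0,0,0],
    [1,0,0,0,0,0,0],
    [1,0,0,0,0,0,0],
  ],
)

```text
clock: 20.8
position: [524.7, 78.8, 173.5]
ee_rot: [1.0, 0.001, 0.0, 0.0]
contact_force: [0.3, 0.4, -0.8]
finger_gap: 85.1
grip_force: 0.0
```

```bash
python3 look.py w7
```

```text
[524.7  78.8 173.5] 0.002 85.10727711959
24 [(570.5, 156.5, 59.5, 46.2, 0.003), (571.6, 56.2, 59.3, 46.1, 0.003)]
44 [(572.7, 150.7, 55.1, 42.7, 0.003), (573.8, 57.9, 54.9, 42.6, 0.003)]
```

drive_tool(
  increments=[
    [1,-0.14,0.8,0,0,0,0],
    [1,-0.14,0.8,0,0,0,0],
    [1,-0.14,0.8,0,0,0,0],
    [1,-0.14,0.8,0,0,0,0],
    [1,-0.14,0.8,0,0,0,0],
    [1,0,0,0,0,0,0.041],
    [1,0,0,0,0,0,0],
    [1,0,0,0,0,0,0],
  ],
)

```text
clock: 21.85
position: [472.8, -221.0, 172.6]
ee_rot: [0.998, -0.062, -0.001, -0.0]
contact_force: [0.0, 0.5, 0.3]
finger_gap: 85.2
grip_force: 0.0
```

```bash
python3 look.py w8
```

```text
[ 472.8 -221.   172.6] -0.125 85.23011876847045
24 []
44 []
```

View pics/w8.png

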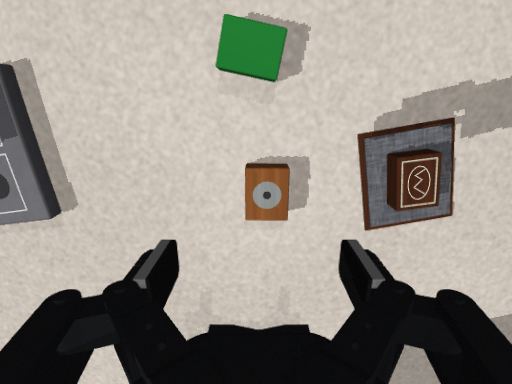

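The wrist view (1x) shows the disc blank at (267,194), square to the tool, and the engraved block well on the board at (415,182).

```bash
sed -i 's/>135/>VT/; s/def tops(c,z=24)/VT=105\ndef tops(c,z=24)/' tops.py; python3 look.py w9
python3 - <<'E'
from h import *
c=cam('wrist')
q=onz(c,[(246,168),(289,168),(288,220),(246,220)],24)[:,:2];print(q.round(1).tolist(),q.mean(0))
q=onz(c,[(393,158),(438,151),(439,203),(392,210)],30)[:,:2];print('eng',q.mean(0))
q=onz(c,[(359,134),(454,119),(452,215),(365,229)],6)[:,:2];print('board',q.mean(0))
E
```

```text
[ 472.9 -220.8  172.9] -0.124 85.42188946235244
24 [(460.0, -226.5, 54.1, 42.8, -0.124)]
44 [(466.6, -226.7, 50.1, 39.6, -0.124)]
[[489.5, -209.6], [484.3, -251.4], [429.3, -245.4], [434.7, -202.0]] [ 459.4373858  -227.10160262]
eng [ 457.23701075 -374.00217977]
board [ 455.01079805 -378.70806628]
```

drive_tool(
  increments=[
    [1,0.012,0.097,0.4,0,0,0],
    [1,0,0,0.6,0,0,0],
    [1,0,0,0.6,0,0,0],
    [1,0,0,0.28,0,0,0],
    [1,0,0,0,0,0,0],
    [-1,0,0,0,0,0,0],
    [-1,0,0,0,0,0,0],
    [-1,0,0,0,0,0,0],
    [-1,0,0,0,0,0,0],
  ],
  force=60,
)

```text
clock: 23.12
position: [474.2, -229.4, 34.6]
ee_rot: [0.998, -0.063, 0.002, 0.001]
contact_force: [-0.1, 0.6, 7.0]
finger_gap: 42.4
grip_force: 63.0
```

drive_tool(
  increments=[
    [-1,0,0,-0.6,0,0,0],
    [-1,0,0,-0.8,0,0,-0.052],
    [-1,0,0,0,0,0,-0.052],
    [-1,0,0,0,0,0,-0.052],
    [-1,0,0,0,0,0,-0.052],
    [-1,0,0,0,0,0,-0.052],
    [-1,0,0,0,0,0,-0.052],
    [-1,0,0,0,0,0,-0.052],
    [-1,0,0,0,0,0,-0.052],
    [-1,0.5,0,-0.2,0,0,0],
    [-1,0.5,0,-0.2,0,0,0],
    [-1,0,0,0,0,0,0],
  ],
)

```text
clock: 24.62
position: [502.5, -158.0, 169.1]
ee_rot: [0.83, 0.558, 0.001, 0.001]
contact_force: [-0.0, -0.7, -0.0]
finger_gap: 42.1
grip_force: 62.2
```

drive_tool(
  increments=[
    [-1,0,0,0,0,0.05,0],
    [-1,0,0,0,0,0.05,0],
    [-1,0,0,0,0,0.05,0],
    [-1,0,0,0,0,0.05,0],
    [-1,0,0,0,0,0,0],
  ],
)

```text
clock: 25.25
position: [499.7, -160.8, 165.5]
ee_rot: [0.792, 0.527, 0.256, -0.173]
contact_force: [-0.3, -0.8, -0.8]
finger_gap: 42.6
grip_force: 62.2
```

```bash
cat > st.py <<'E'
from h import *
s=ctrl.get_state();M=R.from_quat(s['ee_rot']).as_matrix();print(s['position'].round(1),'x',M[:,0].round(3),'z',M[:,2].round(3),s['joint_pos'].round(2),s['finger_gap'].round(1),s['contact_force'].round(1))
E
python3 st.py
```

```text
Traceback (most recent call last):
  File "st.py", line 2, in <module>
    s=ctrl.get_state();M=R.from_quat(s['ee_rot']).as_matrix();print(s['position'].round(1),'x',M[:,0].round(3),'z',M[:,2].round(3),s['joint_pos'].round(2),s['finger_gap'].round(1),s['contact_force'].round(1))
                                                                                                                                                           ^^^^^^^^^^^^^^^^^^^^^
AttributeError: 'float' object has no attribute 'round'
```

drive_tool(
  increments=[
    [-1,0,0,0,0,0.05,0],
    [-1,0,0,0,0,0.05,0],
    [-1,0,0,0,0,0.05,0],
    [-1,0,0,0,0,0.05,0],
    [-1,0,0,0,0,0,0],
    [-1,0,0,0,0,0,0],
  ],
)

```text
clock: 26.0
position: [501.7, -159.1, 168.1]
ee_rot: [0.673, 0.451, 0.487, -0.326]
contact_force: [0.3, -0.7, -0.6]
finger_gap: 42.3
grip_force: 62.3
```

```bash
sed -i "s/s\['finger_gap'\].round(1)/s['finger_gap']/" st.py; python3 st.py; python3 -c "
from h import *
c=cam('side');c['img']=c['img'][100:250,150:400];save(c,'s1',3)"
```

```text
[ 501.7 -159.1  168.1] x [0.118 0.289 0.95 ] z [ 0.361  0.879 -0.312] [-0.84  0.23  2.01  1.04  1.7  -0.79] 42.32348533096001 [ 0.3 -0.7 -0.6]
```

View pics/s1.png

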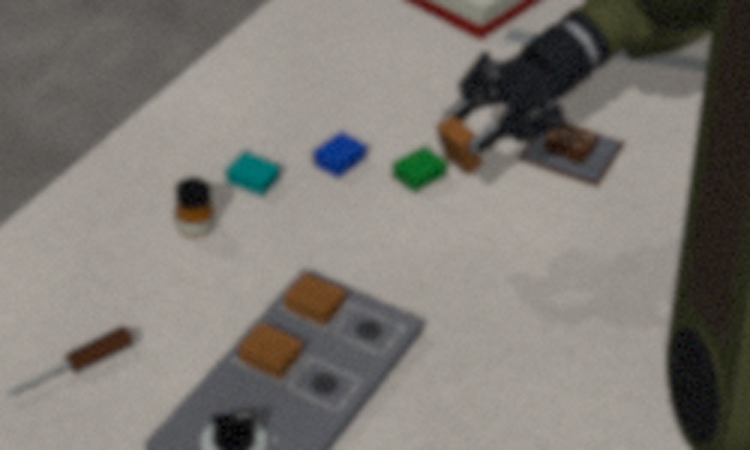

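The side crop (3x) shows the held blank on edge at (458,143), clear of the green decoy and the board. Two blanks sit on the bed.

drive_tool(
  increments=[
    [-1,0,0,0,0,0.045,0],
    [-1,-0.5,0,0.09,0,0,0],
    [-1,-0.5,0,0.09,0,0,0],
    [-1,-0.35,0,0.06,0,0,0],
    [-1,0,0,0,0,0,0],
    [-1,0,0,0,0,0,0],
  ],
)

```text
clock: 26.8
position: [502.3, -159.4, 66.4]
ee_rot: [0.636, 0.427, 0.535, -0.357]
contact_force: [0.4, -0.0, -0.3]
finger_gap: 42.8
grip_force: 62.3
```

```bash
python3 st.py
```

```text
[ 502.3 -159.4   66.4] x [0.063 0.161 0.985] z [ 0.375  0.911 -0.173] [-0.85  0.5   1.98  1.09  1.71 -0.99] 42.81788321388735 [ 0.4 -0.  -0.3]
```

Lower about 18 mm more to contact.

drive_tool(
  increments=[
    [-1,-0.15,0,0.026,0,0,0],
    [-1,-0.06,0,0.01,0,0,0],
    [-1,0,0,0,0,0,0],
    [-1,0,0,0,0,0,0],
  ],
)

```text
clock: 27.3
position: [501.5, -159.1, 48.9]
ee_rot: [0.636, 0.426, 0.535, -0.358]
contact_force: [0.8, -0.4, -0.2]
finger_gap: 42.3
grip_force: 62.3
```

drive_tool(
  increments=[
    [-1,-0.025,0,0.004,0,0,0],
    [-1,0,0,0,0,0,0],
    [0.2,0,0,0,0,0,0],
    [0.5,0,0,0,0,0,0],
    [1,0,0,0,0,0,0],
    [1,0,0,0,0,0,0],
    [1,0,0,-0.3,0,0,0],
    [1,0,0,-0.6,0,0,0],
    [1,0.2,0,-0.6,0,0,0],
    [1,0.7,0,0,0,0,0],
    [1,0.7,0,0,0,0,0],
    [1,0,0,0,0,0,0],
  ],
)

```text
clock: 28.8
position: [467.8, -244.7, 188.7]
ee_rot: [0.636, 0.429, 0.535, -0.354]
contact_force: [-0.3, -0.1, -1.0]
finger_gap: 85.3
grip_force: 0.0
```

```bash
python3 st.py; python3 -c "
from h import *
import pickle
c=cam('wrist');pickle.dump(c,open('w10.pkl','wb'));save(c,'w10',1)"
```

```text
[ 467.8 -244.7  188.7] x [0.06  0.166 0.984] z [ 0.377  0.909 -0.177] [-0.99  0.34  1.91  1.03  1.9  -0.83] 85.29466700481821 [-0.3 -0.1 -1. ]
```

View pics/w10.png

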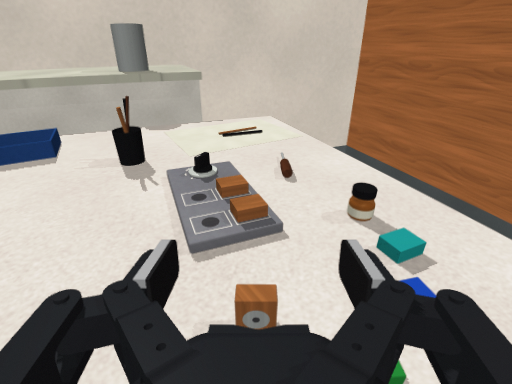

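The wrist view shows the blank standing on end at (257,310) with its disc toward the camera. Next I right the tool above it.

drive_tool(
  increments=[
    [1,0,0,0,0,-0.05,0],
    [1,0,0,0,0,-0.05,0],
    [1,0,0,0,0,-0.05,0],
    [1,0,0,0,0,-0.05,0],
    [1,0,0,0,0,-0.05,0],
    [1,0,0,0,0,-0.05,0],
    [1,0,0,0,0,-0.05,0],
    [1,0,0,0,0,-0.05,0],
    [1,0,0,0,0,-0.045,0],
    [1,0.7,0,0,0,0,0],
    [1,0.7,0,0,0,0,0],
    [1,0,0,0,0,0,0],
  ],
)

```text
clock: 30.35
position: [507.0, -143.1, 182.6]
ee_rot: [0.83, 0.558, -0.001, -0.001]
contact_force: [0.0, 0.2, 0.1]
finger_gap: 85.2
grip_force: 0.0
```

```bash
python3 st.py; python3 -c "
from tops import *
c=cam('wrist');print(tops(c,56));cv2.imwrite('pics/w11.png',c['img'][:,:,::-1])"
```

```text
[ 507.  -143.1  182.6] x [ 0.377  0.926 -0.   ] z [-0.003  0.001 -1.   ] [-0.38 -0.09  1.99 -0.    1.24  0.01] 85.17259288840476 [0.  0.2 0.1]
[(506.5, -144.9, 42.7, 22.3, np.float64(-0.385))]
```

View pics/w11.png

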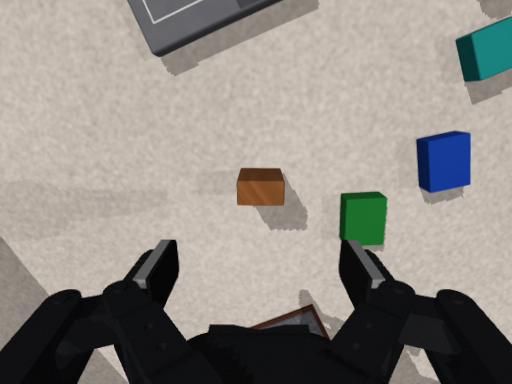

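The view shows the blank standing at (261,187), aligned with the tool; the green decoy at (363,218) is clear of the fingers.

drive_tool(
  increments=[
    [1,-0.025,0,0.5,0,0,0],
    [1,0,0,0.6,0,0,0],
    [1,0,0,0.53,0,0,0],
    [1,0,0,0,0,0,0],
    [-1,0,0,0,0,0,0],
    [-1,0,0,0,0,0,0],
    [-1,0,0,0,0,0,0],
    [-1,0,0,0,0,0,0],
    [-1,0,0,-0.5,0,0,0],
    [-1,0,0,-0.8,0,0,0],
    [-1,0,0,0,0,0,0],
  ],
)

```text
clock: 31.78
position: [509.9, -148.4, 166.5]
ee_rot: [0.831, 0.557, 0.003, 0.005]
contact_force: [-0.0, 0.8, -0.2]
finger_gap: 42.3
grip_force: 62.4
```

drive_tool(
  increments=[
    [-1,0,0,0,0,0.0516,0],
    [-1,0,0,0,0,0.0516,0],
    [-1,0,0,0,0,0.0516,0],
    [-1,0,0,0,0,0.0516,0],
    [-1,0,0,0,0,0.0516,0],
    [-1,0,0,0,0,0.0516,0],
    [-1,0,0,0,0,0.0516,0],
    [-1,-0.6,0,0.28,0,0,0],
    [-1,-0.5,0,0.23,0,0,0],
    [-1,0,0,0,0,0,0],
    [-1,0,0,0,0,0,0],
  ],
)

```text
clock: 33.15
position: [506.8, -147.5, 69.9]
ee_rot: [0.701, 0.469, 0.447, -0.299]
contact_force: [0.7, -0.2, 0.3]
finger_gap: 42.6
grip_force: 62.4
```

```bash
python3 st.py
```

```text
[ 506.8 -147.5   69.9] x [0.16  0.391 0.906] z [ 0.346  0.838 -0.422] [-0.8   0.35  2.03  0.98  1.52 -0.88] 42.56298098925479 [ 0.7 -0.2  0.3]
```

drive_tool(
  increments=[
    [-1,-0.25,0,0.117,0,0,0],
    [-1,-0.11,0,0.05,0,0,0],
    [-1,0,0,0,0,0,0],
    [-1,0,0,0,0,0,0],
  ],
)

```text
clock: 33.65
position: [506.7, -147.7, 40.0]
ee_rot: [0.701, 0.47, 0.447, -0.298]
contact_force: [-0.2, 0.1, -0.2]
finger_gap: 42.5
grip_force: 62.4
```

drive_tool(
  increments=[
    [-1,-0.025,0,0.012,0,0,0],
    [-1,0,0,0,0,0,0],
    [0.3,0,0,0,0,0,0],
    [1,0,0,0,0,0,0],
    [1,0,0,0,0,0,0],
    [1,0,0,0,0,0,0],
    [1,0.4,0,-0.19,0,0,0],
    [1,0.7,0,-0.33,0,0,0],
    [1,0.7,0,-0.33,0,0,0],
    [1,0,0,0,0,0,0],
  ],
)

```text
clock: 34.9
position: [507.9, -149.7, 191.4]
ee_rot: [0.7, 0.472, 0.448, -0.295]
contact_force: [-0.7, -0.1, 0.2]
finger_gap: 85.1
grip_force: 0.0
```

drive_tool(
  increments=[
    [1,0,0,0,0,-0.0516,0],
    [1,0,0,0,0,-0.0516,0],
    [1,0,0,0,0,-0.0516,0],
    [1,0,0,0,0,-0.0516,0],
    [1,0,0,0,0,-0.0516,0],
    [1,0,0,0,0,-0.0516,0],
    [1,0,0,0,0,-0.0516,0],
    [1,0,0,0,0,0,0.05],
    [1,0,0,0,0,0,0.05],
    [1,0,0,0,0,0,0.05],
    [1,0,0,0,0,0,0.05],
    [1,0,0,0,0,0,0],
  ],
)

```text
clock: 36.4
position: [505.4, -147.7, 184.8]
ee_rot: [0.962, 0.273, -0.001, -0.001]
contact_force: [-1.1, 0.4, 0.2]
finger_gap: 85.6
grip_force: 0.0
```

```bash
python3 st.py; python3 look.py w12
```

```text
[ 505.4 -147.7  184.8] x [ 0.85   0.526 -0.002] z [-0.002  0.001 -1.   ] [-0.39 -0.09  1.99 -0.    1.24  0.63] 85.59612145801599 [-1.1  0.4  0.2]
[ 505.4 -147.7  184.8] 0.554 85.59612145801599
24 [(515.8, -122.0, 55.3, 42.9, 1.185), (553.2, 65.4, 54.9, 28.9, -1.054)]
44 [(519.7, -120.9, 51.4, 39.8, 1.185), (554.4, 53.0, 51.0, 26.8, -1.054)]
```

View pics/w12.png

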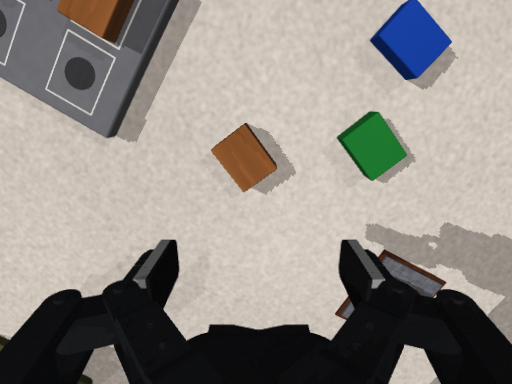

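The view shows the flipped blank plain side up at (244,158), clear of everything.

drive_tool(
  increments=[
    [1,0.298,-0.218,0,0,0,0],
    [1,0,0,0.3,0,0,-0.0502],
    [1,0,0,0.3,0,0,-0.0502],
    [1,0,0,0.3,0,0,-0.0502],
    [1,0,0,0.3,0,0,-0.0502],
    [1,0,0,0.5,0,0,0],
    [1,0,0,0.35,0,0,0],
    [1,0,0,0,0,0,0],
    [-1,0,0,0,0,0,0],
    [-1,0,0,0,0,0,0],
    [-1,0,0,0,0,0,0],
    [-1,0,0,0,0,0,0],
  ],
)

```text
clock: 37.95
position: [517.9, -122.9, 34.4]
ee_rot: [0.83, 0.558, 0.001, 0.001]
contact_force: [0.1, -0.2, 6.5]
finger_gap: 42.6
grip_force: 63.2
```

```bash
python3 st.py
```

```text
[ 517.9 -122.9   34.4] x [0.378 0.926 0.   ] z [ 0.003 -0.001 -1.   ] [-0.33  0.11  2.07  0.    0.95  0.05] 42.56998762358556 [ 0.1 -0.2  6.5]
```

drive_tool(
  increments=[
    [-1,0,0,-0.5,0,0,0],
    [-1,0,0,-0.5,0,0,0.0471],
    [-1,0,0,0,0,0,0.0471],
    [-1,0,0,0,0,0,0.0471],
    [-1,0,0,0,0,0,0.0471],
    [-1,0,0,0,0,0,0.0471],
    [-1,0,0,0,0,0,0.0471],
    [-1,0,0,0,0,0,0.0471],
    [-1,0,0,0,0,0,0.0471],
    [-1,0,0,0,0,0,0],
  ],
)

```text
clock: 39.2
position: [516.2, -122.3, 107.4]
ee_rot: [1.0, 0.0, -0.0, -0.0]
contact_force: [0.2, 0.5, 0.5]
finger_gap: 42.6
grip_force: 62.5
```

drive_tool(
  increments=[
    [-1,-0.06,-0.79,0,0,0,0],
    [-1,-0.06,-0.79,0,0,0,0],
    [-1,-0.06,-0.79,0,0,0,0],
    [-1,0,0,0.3,0,0,0],
    [-1,0,0,0,0,0,0],
    [-1,0,0,0,0,0,0],
  ],
)

```text
clock: 39.95
position: [503.3, 55.0, 85.4]
ee_rot: [1.0, -0.0, 0.0, 0.0]
contact_force: [-0.7, -0.8, 0.0]
finger_gap: 42.4
grip_force: 62.5
```

```bash
python3 st.py;python3 look.py w13
```

```text
[503.3  55.   85.4] x [ 1.    -0.001  0.   ] z [ 0. -0. -1.] [ 0.   -0.02  2.11 -0.    1.05  1.57] 42.43612166783055 [-0.7 -0.8  0. ]
[503.3  55.   85.4] -0.001 42.43612166783055
24 [(472.1, 55.7, 76.3, 60.5, 0.0), (572.2, 162.3, 61.7, 49.0, -0.002), (573.2, 58.2, 61.7, 48.9, -0.0)]
44 [(484.0, 55.7, 67.8, 53.8, 0.0), (572.9, 150.4, 54.8, 43.5, -0.002), (573.9, 57.9, 54.8, 43.4, -0.0)]
```

drive_tool(
  increments=[
    [-1,0.008,-0.013,0.25,0,0,0],
    [-1,0,0,0.15,0,0,0],
    [-1,0,0,0,0,0,0],
    [-1,0,0,0,0,0,0],
  ],
)

```text
clock: 40.5
position: [503.3, 56.2, 54.2]
ee_rot: [1.0, -0.001, -0.001, -0.0]
contact_force: [0.3, 1.1, -0.5]
finger_gap: 42.4
grip_force: 64.5
```

Release, rise, back off and check everything.

drive_tool(
  increments=[
    [1,0,0,0,0,0,0],
    [1,0,0,0,0,0,0],
    [1,0,0,-0.5,0,0,0],
    [1,0,0,-0.7,0,0,0],
    [1,0,-0.6,-0.5,0,0,0],
    [1,0,-0.6,0,0,0,0],
    [1,0,-0.5,0,0,0,0],
    [1,0,0,0,0,0,0],
    [1,0,0,0,0,0,0],
  ],
)

```text
clock: 41.62
position: [503.7, 183.6, 182.3]
ee_rot: [1.0, -0.0, -0.0, 0.0]
contact_force: [0.6, -0.1, 0.3]
finger_gap: 85.4
grip_force: 0.0
```

```bash
python3 st.py;python3 look.py w14; python3 -c "
from h import *
c=cam('scene');c['img']=c['img'][130:290,60:370];save(c,'sc2',2.5)"
```

```text
[503.7 183.6 182.3] x [ 1.    -0.001 -0.   ] z [-0. -0. -1.] [ 0.25 -0.07  1.98 -0.    1.24  1.82] 85.43933827366797 [ 0.6 -0.1  0.3]
[503.7 183.6 182.3] -0.001 85.43933827366797
24 [(496.5, 51.7, 58.0, 55.2, 0.0), (573.8, 52.8, 58.4, 55.5, 0.007), (572.4, 148.7, 58.6, 47.5, 0.004)]
44 [(502.4, 61.3, 53.8, 51.2, 0.0), (574.1, 62.3, 54.2, 51.4, 0.007), (572.9, 151.3, 54.4, 44.1, 0.004)]
```

View pics/w14.png

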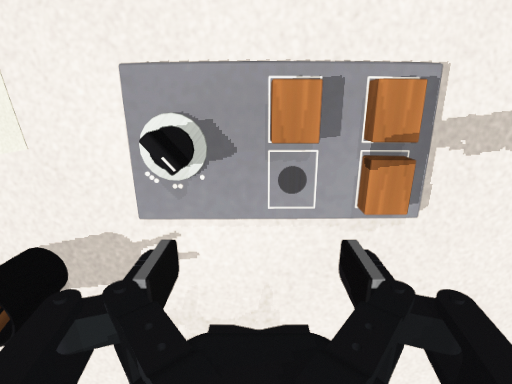

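All three blanks are plain side up, square in their bays; the fourth bay's pad is bare at (292,180). The dial points at the one dot. Now the final dial turn.

drive_tool(
  increments=[
    [1,0.235,-0.573,0,0,0,0],
    [1,0.235,-0.573,0,0,0,0],
    [1,0,0,0,0,0,-0.0557],
    [1,0,0,0.3,0,0,-0.0557],
    [1,0,0,0.3,0,0,-0.0557],
    [1,0,0,0.3,0,0,-0.0557],
    [1,0,0,0.4,0,0,0],
    [1,0,0,0.27,0,0,0],
    [0.3,0,0,0,0,0,0],
    [0.3,0,0,0,0,0,0],
  ],
  force=40,
)

```text
clock: 42.98
position: [540.1, 269.8, 65.8]
ee_rot: [0.94, 0.342, 0.001, -0.0]
contact_force: [0.2, -0.3, 1.2]
finger_gap: 55.8
grip_force: 0.0
```

```bash
python3 st.py
```

```text
[540.1 269.8  65.8] x [0.766 0.643 0.002] z [ 0.002  0.001 -1.   ] [ 0.37  0.21  1.89 -0.    1.03  1.25] 55.805458019134015 [ 0.2 -0.3  1.2]
```

drive_tool(
  increments=[
    [-1,0,0,0,0,0,0],
    [-1,0,0,0,0,0,0],
    [-1,0,0,0,0,0,0],
    [-1,0,0,0,0,0,0],
    [-1,0,0,0,0,0,0],
  ],
)

```text
clock: 43.6
position: [539.8, 270.0, 65.8]
ee_rot: [0.94, 0.342, 0.001, 0.0]
contact_force: [0.0, -0.4, 6.4]
finger_gap: 13.2
grip_force: 42.6
```

drive_tool(
  increments=[
    [-1,0,0,0,0,0,0.0557],
    [-1,0,0,0,0,0,0.0557],
    [-1,0,0,0,0,0,0.0557],
    [-1,0,0,0,0,0,0.0557],
    [-1,0,0,0,0,0,0.0557],
    [-1,0,0,0,0,0,0.0557],
    [-1,0,0,0,0,0,0.0557],
    [-1,0,0,0,0,0,0.0557],
    [-1,0,0,0,0,0,0],
    [-1,0,0,0,0,0,0],
  ],
)

```text
clock: 44.85
position: [539.8, 268.2, 65.8]
ee_rot: [0.939, -0.343, 0.001, 0.001]
contact_force: [-1.4, -7.3, 8.2]
finger_gap: 13.1
grip_force: 43.0
```

```bash
python3 st.py
```

```text
[539.8 268.2  65.8] x [ 0.765 -0.645  0.003] z [ 0.001 -0.003 -1.   ] [ 0.37  0.21  1.89 -0.    1.04  2.65] 13.06357714831193 [-1.4 -7.3  8.2]
```

Release, rise, and verify.

drive_tool(
  increments=[
    [1,0,0,0,0,0,0],
    [1,0,0,0,0,0,0],
    [1,0,0,0,0,0,0],
    [1,0,0,-0.5,0,0,0],
    [1,0,0,-0.8,0,0,0],
    [1,0,0,-0.8,0,0,-0.05],
    [1,0,0,0,0,0,-0.05],
    [1,0,0,0,0,0,-0.05],
    [1,0,0,0,0,0,-0.05],
    [1,-0.4,0.6,0,0,0,0],
    [1,0,0,0,0,0,0],
    [1,0,0,0,0,0,0],
  ],
)

```text
clock: 46.35
position: [506.2, 227.3, 222.5]
ee_rot: [0.999, -0.036, 0.0, -0.0]
contact_force: [-0.1, -0.6, -0.4]
finger_gap: 85.4
grip_force: 0.0
```

```bash
python3 look.py w15
python3 - <<'E'
from h import *
c=cam('wrist')
a=c['img'][60:260,130:512]
s=cam('scene')['img'][150:290,80:370]
w=760
A=cv2.resize(a,(w,int(200*w/382)));cv2.imwrite('pics/fin.png',A[:,:,::-1])
cc=dict(c);print(proj(c,[[538.8,269.5,64],[522.7,282.7,64]]))
E
```

```text
[506.2 227.3 222.5] -0.073 85.41722250795628
24 [(496.9, 48.0, 59.1, 50.1, -0.021), (572.2, 148.2, 59.3, 48.8, 0.015), (573.6, 50.3, 58.7, 52.2, 0.011)]
44 [(502.2, 59.1, 55.4, 46.9, -0.021), (572.8, 152.9, 55.6, 45.7, 0.015), (574.1, 61.2, 55.0, 48.9, 0.011)]
[[215.25702031 152.39548358]
 [204.24977282 169.0091443 ]]
```

View pics/fin.png

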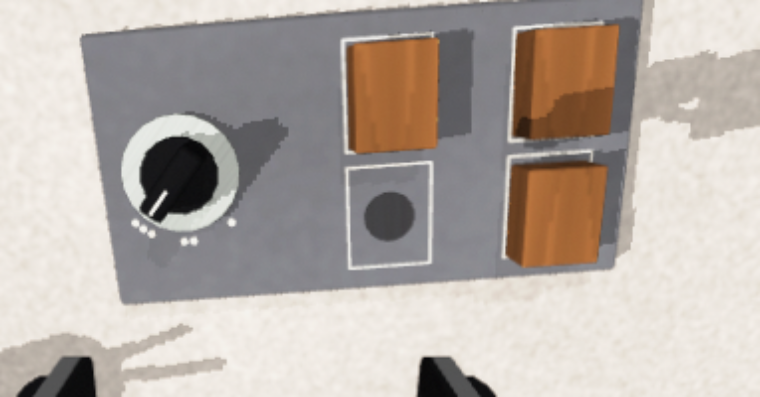

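The final view shows the pointer at the three dots (157,205) and the blanks square in their bays.

```bash
python3 -c "
from plant import ctrl
print(ctrl.hand_in())"
```

```text
the job is handed in; nothing more can be done
None
```

I handed the job in, and it returned no verdict: the dial is at three dots, the three blanks found (one of them turned over) sit disc down in bays of their own, and the engraved block lies face up on the felt board.

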